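Lay out the seasoning tins from the stack

TASK

Lay out the seasoning station: working from the top of the stack down, take the four tins apart and set each one upright in the middle of the coaster that has the colour of its lid. Set them down rather than dropping or tipping them, leave everything else where it is, and let go of all of them at the end.

Things in the scene. Friction and masses are not known exactly. Their poses are not given: they have to be found in the camera images.
- red_tin: Closed round steel tin with a red lid, 68 mm in diameter and 28 mm high, straight-sided with flat top and bottom, loose, about 119 g (0.7 to 1.4 times that); standing on the work surface, the lowest of the stack. Stepped tower of four, roughly concentric; bottom to top: red, blue, yellow, green. Origin at the centre of its underside, z up.
- blue_tin: Closed round steel tin with a blue lid, 56 mm in diameter and 28 mm high, straight-sided with flat top and bottom, loose, about 97 g (0.7 to 1.4 times that); standing on the red-lidded tin at the start. Stepped tower of four, roughly concentric; bottom to top: red, blue, yellow, green. Origin at the centre of its underside, z up.
- yellow_tin: Closed round steel tin with a yellow lid, 44 mm in diameter and 28 mm high, straight-sided with flat top and bottom, loose, about 79 g (0.7 to 1.4 times that); standing on the blue-lidded tin at the start. Stepped tower of four, roughly concentric; bottom to top: red, blue, yellow, green. Origin at the centre of its underside, z up.
- green_tin: Closed round steel tin with a green lid, 32 mm in diameter and 28 mm high, straight-sided with flat top and bottom, loose, about 65 g (0.7 to 1.4 times that); standing on the yellow-lidded tin at the start. Stepped tower of four, roughly concentric; bottom to top: red, blue, yellow, green. Origin at the centre of its underside, z up.
- red_coaster: Plain flat red coaster, a disc 90 mm in diameter and 6 mm thick, fixed to the work surface. Origin at the centre of its underside (on the work surface), z up: its upper face is 6 mm above the origin.
- blue_coaster: Plain flat blue coaster, a disc 90 mm in diameter and 6 mm thick, fixed to the work surface. Origin at the centre of its underside (on the work surface), z up: its upper face is 6 mm above the origin.
- yellow_coaster: Plain flat yellow coaster, a disc 90 mm in diameter and 6 mm thick, fixed to the work surface. Origin at the centre of its underside (on the work surface), z up: its upper face is 6 mm above the origin.
- green_coaster: Plain flat green coaster, a disc 90 mm in diameter and 6 mm thick, fixed to the work surface. Origin at the centre of its underside (on the work surface), z up: its upper face is 6 mm above the origin.
- star_cutter: Tin star-shaped cookie cutter, 62 x 60 mm and 23 mm high, loose bystander at one side of the work. Origin at the centre of its underside, z up.
- stopper: Small clear glass stopper, 29 mm across and 40 mm high, standing loose on the surface as a bystander at one side of the work. Origin at the centre of its underside, z up.
Mind the look-alikes: they are no part of the job. Of the things that look like the green_tin, the middle-sized one is meant.

How it is judged:
On the way, in this order (a step that is already met when the one before it is completed fails the run):
1. the green-lidded tin stands, released, in the middle of the green coaster (horizontal distance between green_tin and green_coaster below 0.012 m and z of green_tin in the frame of green_coaster between 0.002 and 0.01 m and angle between green_tin's own z axis and vertical below 0.1 rad and contact force between green_tin and the fingers below 0.05 N), for 0.2 s.
2. the yellow-lidded tin stands, released, in the middle of the yellow coaster (horizontal distance between yellow_tin and yellow_coaster below 0.012 m and z of yellow_tin in the frame of yellow_coaster between 0.002 and 0.01 m and angle between yellow_tin's own z axis and vertical below 0.1 rad and contact force between yellow_tin and the fingers below 0.05 N), for 0.2 s.
3. the blue-lidded tin stands, released, in the middle of the blue coaster (horizontal distance between blue_tin and blue_coaster below 0.012 m and z of blue_tin in the frame of blue_coaster between 0.002 and 0.01 m and angle between blue_tin's own z axis and vertical below 0.1 rad and contact force between blue_tin and the fingers below 0.05 N), for 0.2 s.
4. the red-lidded tin stands, released, in the middle of the red coaster (horizontal distance between red_tin and red_coaster below 0.012 m and z of red_tin in the frame of red_coaster between 0.002 and 0.01 m and angle between red_tin's own z axis and vertical below 0.1 rad and contact force between red_tin and the fingers below 0.05 N), for 0.2 s.
At the end, for the whole second after the job is handed in: Each of the four tins stands upright (within about 6 degrees), released and at rest, directly on the coaster of its lid's colour, its axis within 12 mm of the coaster's centre (all of step 1 and all of step 2 and all of step 3 and all of step 4 and linear speed of each of red_tin, blue_tin, yellow_tin, green_tin below 0.02 m/s); the robot touches nothing.
It fails at once if a tin is tipped by more than about 30 degrees (angle between any of red_tin, blue_tin, yellow_tin, green_tin's own z axis and vertical above 0.52 rad).
It fails at once if a tin is dropped: it falls freely by more than about 30 mm ((linear speed of red_tin above 0.77 m/s and contact force between red_tin and anything else below 0.02 N) or (linear speed of blue_tin above 0.77 m/s and contact force between blue_tin and anything else below 0.02 N) or (linear speed of yellow_tin above 0.77 m/s and contact force between yellow_tin and anything else below 0.02 N) or (linear speed of green_tin above 0.77 m/s and contact force between green_tin and anything else below 0.02 N)).
It fails at once if the star cutter is moved more than 20 mm (distance of star_cutter from where it was at the start of the episode above 0.02 m).
It fails at once if the glass stopper is moved more than 20 mm (distance of stopper from where it was at the start of the episode above 0.02 m).
It also fails if it takes over 99 s, if anything falls off the work surface, if the arm or the gripper's body presses on something with over 40 N, if the wrist force passes 120 N, or if a joint passes its speed limit or range.

ROBOT

A 6-joint arm with a two-finger parallel gripper is mounted at the origin on a cart in front of the work surface, level with it; the furniture and walls round the work are solid. World frame = base frame: x ahead of the robot, y to its left, z up, the work surface at z = 0. Lengths are in m, angles in rad, forces in N, time in s.
With the tool pointing down it reaches from about 0.225 to 0.875 m from the base axis. Payload 3.4 kg.
Tool frame: the origin (TCP) lies at the very end of the fingers, on their centre line; the grasp point (between the pads) lies 19 mm behind it; z points along the fingers, y is the line along which they close (so a half turn about z gives the same grasp; the last joint's range is limited). The gripper opens to 85 mm and grips with 20 to 120 N. Pads are 22 mm wide; open, the fingers measure 114 mm over their backs; the gripper's body (76 mm by 85 mm) begins 54 mm behind the grasp point. The pads swing forward as they close: fully open they stand 13 mm farther back than shut.
Start: joints at [1.115, 0.276, 1.505, -0, 1.361, -0.121], TCP at [0.189, 0.543, 0.231] pointing down, gripper open.
Joint ranges: [-2.89, 2.89], [-0.75, 2.08], [0.22, 2.7], [-1.18, 4.32], [0.11, 2.71], [-2.7, 2.7]. Speed limits (rad/s): [2.57, 2.57, 3.14, 3.14, 3.14, 3.14].

INTERFACE

Orientations are given as a unit quaternion [w, x, y, z].
In Python, from rig import manip, eyes gives the robot as it stands.
- The arm moves only by the tool servo_tool, never from a script. Its argument "series" is text: rows parted by semicolons, each of 7 numbers parted by spaces: the shift along the tool's x, y, z in m, then the turn, a rotation vector about the tool's x, y, z in degrees, then the closure, from 0 (fully open) to 1 (shut). In form: dx dy dz ax ay az fingers; .... A call has 1 to 5 rows; each row is the pose to reach, as a shift and turn from the pose commanded when the call began, along the tool's axes at that moment; what a row does not reach only later rows make up. A row lasts 1/10 s, in which the tool goes at most 50 mm and 8.59 degrees, less where a joint would pass 70% of its speed; a pose out of reach is approached as far as the arm can. A call with a gripper value outside its range is refused whole. The fingers move at their own pace and stop on an object; "squeeze" is the grip in N (left out, the last holds). Time passes only in rows, so rows that repeat a pose let the fingers close. It gives the time, the measured TCP pose, the force, the opening and the grip force at its end, in the units of the state.
- manip.get_state(): the state, without advancing time (a new reading comes with each control period).
- eyes.get_image(name): name is "scene" or "side" or "wrist"; returns the picture (400x640x3 uint8, red, green, blue); there is no depth.
- eyes.camera_info(name): a dict with "fx", "fy", "cx", "cy" (pixels), "eye" and "orientation" of the camera in the world. Camera axes: x right, y down, z forward; pixel columns grow to the right and rows downward; lengths in m; the calibration is good to about 2 mm. A picture is of the moment at which its call begins: read the wrist's pose just before it. camera_info takes no time and is no camera call; for the wrist camera it gives the pose at the moment of the call.
- manip.sign_off(): hands the job in; it is judged then, once.
The state is a dict: "clock": time; "qpos": joint angles; "qd": joint speeds; "effort": joint torques, N m; "position": TCP position; "ee_rot": TCP orientation; "contact_force": force on the tool from outside, world axes, zero at the start; "moment": the same for the moment, N m; "width": finger opening in m; "gripper_force": force on a finger pad.
Only numpy, scipy, OpenCV 4.12 (cv2) and the standard library are available. Lean on these libraries where they do the work, as an engineer would, in place of code of your own. Each camera call takes 0.05 s, during which the arm holds its last target. There are 200 camera calls.

## Working session

There is one attempt and no reset: what is moved stays moved. The work goes in short steps, Python scripts to look and compute and a tool call to move; the robot and the scene stay as the last step left them, time stands still between calls to the robot, and variables do not carry over. Pictures are saved under pics/ and viewed, at most 18 in all, crops included, and the job is handed in when it is done.

Besides the shell and the picture viewer there is one more tool, called after "Emit:" by a JSON object that holds its "fn" and its "kwargs". servo_tool: Moves the arm, as the interface text tells. Its arguments: {"type":"object","properties":{"series":{"type":"string"},"squeeze":{"type":"number"}},"required":["series"]}

```bash
mkdir -p pics; python3 - <<'E'
from rig import manip, eyes
import cv2
s=manip.get_state();print({k:s[k] for k in('clock','position','ee_rot','width')})
for n in('scene','side','wrist'):
    print(n,eyes.camera_info(n)); cv2.imwrite(f'pics/{n}0.png',eyes.get_image(n)[:,:,::-1])
E
```

```text
{'clock': 0.0, 'position': array([0.18869961, 0.54258662, 0.230434  ]), 'ee_rot': array([-2.69688623e-04,  1.66638793e-01,  9.86017574e-01, -8.84769971e-04]), 'width': 0.08523269441608106}
scene {'fx': 473.5645302571156, 'fy': 473.5645302571156, 'cx': 324.84068701699016, 'cy': 195.9263350247042, 'eye': array([ 0.07601245, -0.44015628,  0.75333785]), 'orientation': array([-0.35412099,  0.84052547, -0.38074051,  0.15215754])}
side {'fx': 385.69822999309037, 'fy': 385.69822999309037, 'cx': 319.284443203111, 'cy': 198.82438770952874, 'eye': array([ 0.2100571 , -0.58809249,  0.603577  ]), 'orientation': array([-0.42540817,  0.86158554, -0.25204279,  0.1147723 ])}
wrist {'fx': 295.9632015213127, 'fy': 295.9632015213127, 'cx': 321.09119512639955, 'cy': 197.64517690096463, 'eye': array([0.12362236, 0.56506291, 0.37293126]), 'orientation': array([0.1144669 , 0.80697478, 0.57372876, 0.08077339])}
```

View pics/scene0.png

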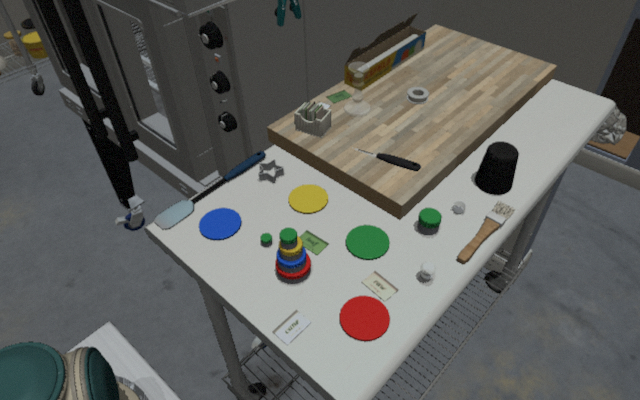

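View pics/side0.png

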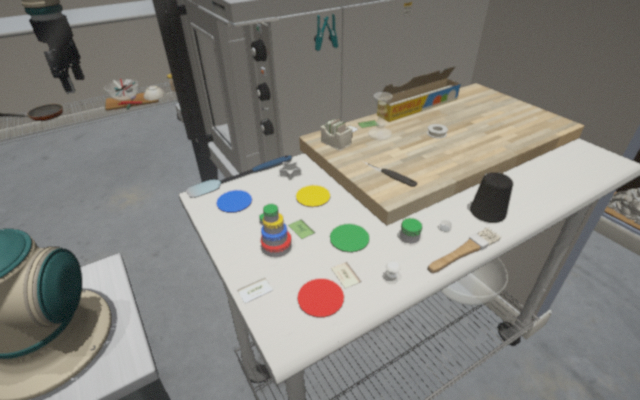

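The stack stands at about (290,255) in the scene view. The coasters are blue (220,223), yellow (308,199), green (367,242) and red (364,318). The green look-alikes at (266,239) and (430,220) are the small and large ones, so the tin on the stack is the one meant.

```bash
cat > h.py <<'E'
from rig import manip, eyes
import cv2, numpy as np
from scipy.spatial.transform import Rotation as R
rot=lambda q:R.from_quat(np.roll(q,-1))
def cast(ci,u,v,z):
    d=rot(ci['orientation']).apply([(u-ci['cx'])/ci['fx'],(v-ci['cy'])/ci['fy'],1]); e=ci['eye']
    return e+d*(z-e[2])/d[2]
HUE={'red':(0,6),'yellow':(22,32),'green':(60,85),'blue':(108,122)}
def blobs(img,c,amin=40,vmin=60):
    hsv=cv2.cvtColor(img,cv2.COLOR_RGB2HSV); lo,hi=HUE[c]
    m=cv2.inRange(hsv,(lo,140,vmin),(hi,255,255))
    if c=='red': m|=cv2.inRange(hsv,(174,140,vmin),(179,255,255))
    return [k for k in cv2.findContours(m,cv2.RETR_EXTERNAL,cv2.CHAIN_APPROX_NONE)[0] if cv2.contourArea(k)>=amin]
def disc(ci,k,z):
    """cast contour onto plane z, return circle fit centre and radius"""
    P=np.array([cast(ci,*p[0],z)[:2] for p in k])
    A=np.c_[2*P,np.ones(len(P))]; s=np.linalg.lstsq(A,(P**2).sum(1),rcond=None)[0]
    return s[:2],np.sqrt(s[2]+s[0]**2+s[1]**2)
def totool(dw):
    """world vector -> tool axes"""
    return rot(manip.get_state()['ee_rot']).inv().apply(dw)
E
python3 - <<'E'
from h import *
for n in('scene','side'):
    im=cv2.imread(f'pics/{n}0.png')[:,:,::-1].copy(); ci=eyes.camera_info(n)
    for c in HUE:
        for k in blobs(im,c):
            x,y,w,h=cv2.boundingRect(k)
            if y<150: continue
            m=cv2.moments(k);o=[n,c,(x,y,w,h)]
            for z in (.006,.112):
                p,r=disc(ci,k,z);o+=[np.round(p,4),round(r,4)]
            print(*o)
E
```

```text
scene red (340, 296, 49, 45) [ 0.4504 -0.1873] 0.0435 [ 0.3973 -0.2232] 0.0373
scene red (276, 255, 35, 24) [ 0.4513 -0.0088] 0.0305 [ 0.3981 -0.07  ] 0.0262
scene yellow (280, 237, 23, 19) [0.4821 0.0257] 0.0206 [ 0.4245 -0.0403] 0.0176
scene yellow (289, 185, 39, 29) [0.6044 0.093 ] 0.0431 [0.5295 0.0174] 0.037
scene green (261, 234, 10, 9) [0.4632 0.0803] 0.0099 [0.4083 0.0065] 0.0085
scene green (280, 228, 17, 16) [0.4985 0.0504] 0.0173 [ 0.4386 -0.0192] 0.0149
scene green (346, 226, 43, 33) [ 0.5921 -0.0839] 0.0427 [ 0.5189 -0.1345] 0.0366
scene green (420, 209, 21, 17) [ 0.7357 -0.1427] 0.022 [ 0.6421 -0.1849] 0.0189
scene blue (277, 247, 29, 21) [0.4648 0.0085] 0.0258 [ 0.4097 -0.0552] 0.0221
scene blue (200, 208, 41, 32) [0.4266 0.1838] 0.0434 [0.3769 0.0953] 0.0372
side red (298, 279, 45, 37) [ 0.4518 -0.1878] 0.042 [ 0.4089 -0.2588] 0.0346
side red (262, 234, 29, 17) [ 0.4525 -0.0006] 0.0288 [ 0.4095 -0.1048] 0.0237
side yellow (263, 214, 20, 13) [0.4778 0.0628] 0.0192 [ 0.4303 -0.0527] 0.0158
side yellow (297, 186, 33, 20) [0.6066 0.0936] 0.0412 [ 0.5363 -0.0273] 0.0339
side blue (262, 228, 24, 10) [0.4638 0.0332] 0.0247 [ 0.4187 -0.077 ] 0.0203
side blue (217, 191, 34, 21) [0.4279 0.1842] 0.0406 [0.3892 0.0472] 0.0334
```

```bash
python3 - <<'E'
import cv2
a=cv2.imread('pics/scene0.png')[215:295,240:340];b=cv2.imread('pics/side0.png')[195:265,240:327]
a=cv2.resize(a,(400,320),interpolation=0);b=cv2.resize(b,(398,320),interpolation=0)
cv2.imwrite('pics/crop1.png',cv2.hconcat([a,b]))
E
```

```text
(no output)
```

View pics/crop1.png

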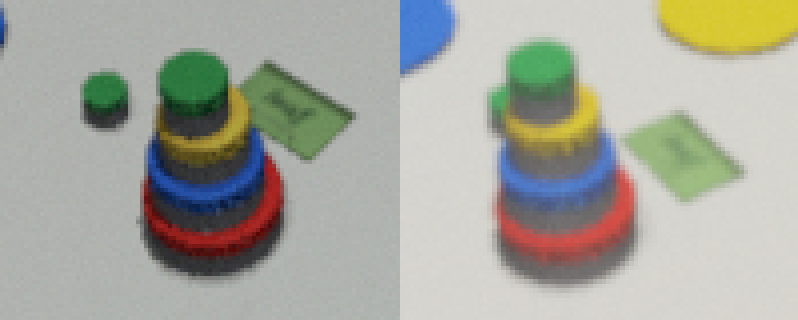

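Emit:
{"fn": "servo_tool", "kwargs": {"series": "-0.033 -0.035 -0.006 0 0 -4 0.3; -0.066 -0.07 -0.012 0 0 -8 0.3; -0.099 -0.105 -0.018 0 0 -12 0.3; -0.132 -0.14 -0.024 0 0 -16 0.3; -0.164 -0.175 -0.03 0 0 -19.2 0.3"}}

```text
clock: 0.65
position: [0.2866, 0.3221, 0.2613]
ee_rot: [0.0, -0.002, 1.0, -0.0]
contact_force: [1.3, -0.7, 0.2]
width: 0.0595
gripper_force: 0.0
```

Emit:
{"fn": "servo_tool", "kwargs": {"series": "-0.018 -0.045 0 0 0 0 0.3; -0.036 -0.09 0 0 0 0 0.3; -0.054 -0.135 0 0 0 0 0.3; -0.072 -0.18 0 0 0 0 0.3; -0.09 -0.225 0 0 0 0 0.3"}}

```text
clock: 1.15
position: [0.3765, 0.0971, 0.2614]
ee_rot: [0.0, -0.0, 1.0, 0.0]
contact_force: [0.7, 0.7, 0.2]
width: 0.0598
gripper_force: 0.0
```

Emit:
{"fn": "servo_tool", "kwargs": {"series": "-0.021 -0.038 0 0 0 0 0.3; -0.042 -0.077 0 0 0 0 0.3; -0.063 -0.116 0 0 0 0 0.3; -0.063 -0.116 0 0 0 0 0.3; -0.063 -0.116 0 0 0 0 0.3"}}

```text
clock: 1.65
position: [0.4393, -0.0176, 0.2607]
ee_rot: [-0.001, 0.001, 1.0, 0.0]
contact_force: [0.2, 0.2, 0.2]
width: 0.0598
gripper_force: 0.0
```

```bash
python3 - <<'E'
from h import *
s=manip.get_state();print(s['position'],s['width'])
ci=eyes.camera_info('wrist');im=eyes.get_image('wrist');cv2.imwrite('pics/w1.png',im[:,:,::-1])
for c in HUE:
    for k in blobs(im,c):
        x,y,w,h=cv2.boundingRect(k);o=[c,(x,y,w,h)]
        for z in (.006,.112): p,r=disc(ci,k,z);o+=[np.round(p,4),round(r,4)]
        print(*o)
E
```

```text
[ 0.43928011 -0.01763122  0.26073303] 0.05980442508230391
red (297, 149, 52, 40) [ 0.4526 -0.0164] 0.0334 [ 0.4307 -0.0169] 0.0245
red (166, 145, 66, 64) [ 0.455  -0.1855] 0.0438 [ 0.4324 -0.1409] 0.0321
yellow (367, 256, 22, 46) [0.613  0.0779] 0.0281 [0.5482 0.0522] 0.0206
yellow (304, 164, 38, 38) [ 0.465  -0.0155] 0.0244 [ 0.4397 -0.0163] 0.0179
green (259, 243, 49, 53) [ 0.597  -0.0774] 0.0405 [ 0.5365 -0.0617] 0.0297
green (382, 175, 16, 17) [0.4641 0.076 ] 0.0107 [0.4391 0.0507] 0.0079
green (310, 172, 29, 31) [ 0.4698 -0.0145] 0.0204 [ 0.4433 -0.0156] 0.0149
blue (301, 155, 45, 33) [ 0.4565 -0.0159] 0.0282 [ 0.4335 -0.0166] 0.0207
blue (439, 126, 67, 66) [0.4315 0.1857] 0.0437 [0.4152 0.1312] 0.0321
```

View pics/w1.png

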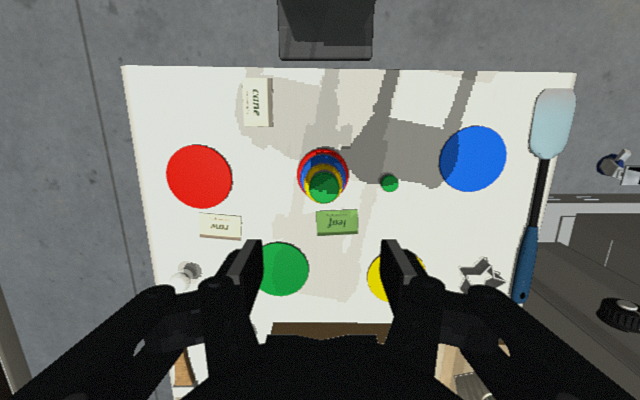

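The view matches the scene camera to within 5 mm: stack at about (324,186), red coaster (199,177), blue coaster (472,158). I go down on the green tin.

Emit:
{"fn": "servo_tool", "kwargs": {"series": "-0.002 0.001 0.045 0 0 0 0.3; -0.002 0.001 0.09 0 0 0 0.3; -0.002 0.001 0.13 0 0 0 0.3; -0.002 0.001 0.155 0 0 0 0.3; -0.002 0.001 0.17 0 0 0 0.3", "squeeze": 30}}

```text
clock: 2.2
position: [0.4389, -0.0139, 0.0893]
ee_rot: [-0.002, -0.001, 1.0, 0.001]
contact_force: [0.6, 0.7, 0.3]
width: 0.0601
gripper_force: 0.0
```

```bash
python3 - <<'E'
from h import *
print(manip.get_state()['position'])
a=eyes.get_image('wrist')[150:400,170:470,::-1];b=eyes.get_image('scene')[180:300,230:350,::-1]
cv2.imwrite('pics/c2.png',cv2.hconcat([cv2.resize(a,(480,400)),cv2.resize(b,(320,320)) if 0 else cv2.copyMakeBorder(cv2.resize(b,(320,320)),0,80,0,0,0)]))
E
```

```text
[ 0.43890666 -0.01392429  0.08930594]
```

View pics/c2.png

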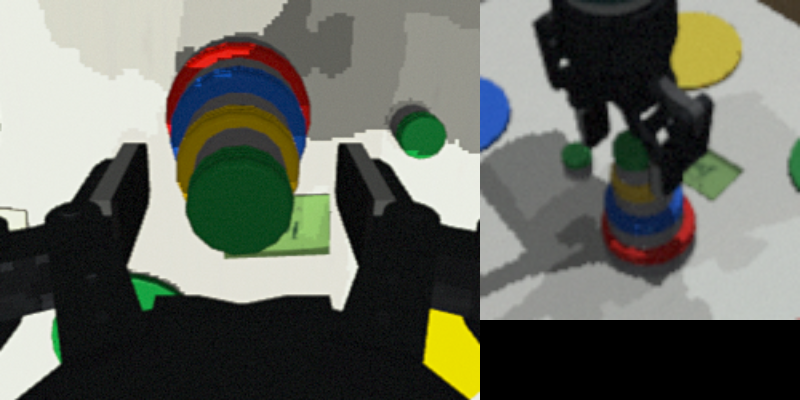

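Green lid centred between the pads (crop (241,200), pads at 148 and 337). Closing.

Emit:
{"fn": "servo_tool", "kwargs": {"series": "0 0 0 0 0 0 0.6; 0 0 0 0 0 0 0.7; 0 0 0 0 0 0 0.8; 0 0 0 0 0 0 0.9; 0 0 0 0 0 0 1", "squeeze": 30}}

```text
clock: 2.8
position: [0.4424, -0.0158, 0.0926]
ee_rot: [0.001, 0.0, 1.0, 0.0]
contact_force: [-0.6, 2.1, 7.0]
width: 0.0306
gripper_force: 30.2
```

Emit:
{"fn": "servo_tool", "kwargs": {"series": "0 0 0 0 0 0 1; 0 0 0 0 0 0 1; 0 0 -0.01 0 0 0 1; 0 0 -0.02 0 0 0 1; 0 0 -0.04 0 0 0 1"}}

```text
clock: 3.3
position: [0.4405, -0.0161, 0.1315]
ee_rot: [-0.001, -0.0, 1.0, 0.0]
contact_force: [-0.5, 0.5, -0.2]
width: 0.0308
gripper_force: 29.8
```

```bash
python3 - <<'E'
from h import *
s=manip.get_state();print(s['position'],s['width'],s['gripper_force'],s['contact_force'])
a=eyes.get_image('wrist')[100:400,120:520,::-1];b=eyes.get_image('scene')[150:350,190:430,::-1]
cv2.imwrite('pics/c3.png',cv2.hconcat([cv2.resize(a,(400,300)),cv2.resize(b,(360,300))]))
for n in('scene','wrist'):
    im=eyes.get_image(n);ci=eyes.camera_info(n)
    for c in HUE:
        for k in blobs(im,c):
            for z in (.006,.084): p,r=disc(ci,k,z);print(n,c,z,np.round(p,4),round(r,4))
E
```

```text
[ 0.44052524 -0.01605939  0.1314967 ] 0.03078733993604498 29.802439212799072 [-0.47478755  0.48938199 -0.23685521]
scene red 0.006 [ 0.4504 -0.1874] 0.0435
scene red 0.084 [ 0.4113 -0.2138] 0.0389
scene red 0.006 [ 0.4512 -0.0089] 0.0304
scene red 0.084 [ 0.4121 -0.0539] 0.0272
scene yellow 0.006 [0.4832 0.0282] 0.0244
scene yellow 0.084 [ 0.4407 -0.0206] 0.0219
scene yellow 0.006 [0.6132 0.0874] 0.0333
scene yellow 0.084 [0.5571 0.0324] 0.0298
scene yellow 0.006 [1.1361 0.3929] 0.1163
scene yellow 0.084 [1.0254 0.306 ] 0.1041
scene yellow 0.006 [0.5498 1.2905] 0.0785
scene yellow 0.084 [0.5003 1.1099] 0.0703
scene green 0.006 [0.4634 0.0808] 0.0095
scene green 0.084 [0.4229 0.0265] 0.0085
scene green 0.006 [ 0.592  -0.0839] 0.0427
scene green 0.084 [ 0.5381 -0.1211] 0.0382
scene green 0.006 [ 0.7344 -0.143 ] 0.0225
scene green 0.084 [ 0.6656 -0.174 ] 0.0202
scene blue 0.006 [0.4649 0.0085] 0.0257
scene blue 0.084 [ 0.4243 -0.0383] 0.023
scene blue 0.006 [0.4266 0.1839] 0.0434
scene blue 0.084 [0.39   0.1187] 0.0388
wrist red 0.006 [ 0.4522 -0.0163] 0.034
wrist red 0.084 [ 0.429  -0.0165] 0.0241
wrist red 0.006 [ 0.4532 -0.1842] 0.044
wrist red 0.084 [ 0.4297 -0.1356] 0.0312
wrist yellow 0.006 [0.6303 0.0995] 0.0165
wrist yellow 0.084 [0.5552 0.0655] 0.0117
wrist yellow 0.006 [0.6032 0.1304] 0.0092
wrist yellow 0.084 [0.5361 0.0875] 0.0065
wrist yellow 0.006 [ 0.4688 -0.0155] 0.0259
wrist yellow 0.084 [ 0.4407 -0.016 ] 0.0183
wrist green 0.006 [ 0.5873 -0.0512] 0.0171
wrist green 0.084 [ 0.5248 -0.0412] 0.0121
wrist green 0.006 [ 0.5222 -0.0172] 0.0339
wrist green 0.084 [ 0.4786 -0.0172] 0.0241
wrist green 0.006 [0.4635 0.0771] 0.0114
wrist green 0.084 [0.437  0.0497] 0.0081
wrist blue 0.006 [ 0.4589 -0.016 ] 0.0299
wrist blue 0.084 [ 0.4337 -0.0163] 0.0212
wrist blue 0.006 [0.4311 0.1872] 0.0404
wrist blue 0.084 [0.414  0.1278] 0.0286
```

View pics/c3.png

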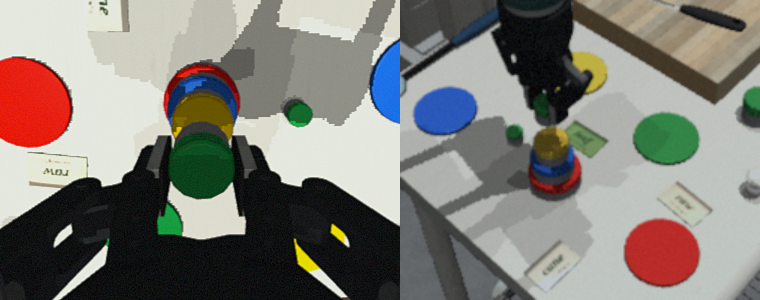

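Green tin lifted, yellow still centred on the stack. Carrying it to the green coaster.

Emit:
{"fn": "servo_tool", "kwargs": {"series": "-0.038 -0.016 0 0 0 0 1; -0.076 -0.033 0 0 0 0 1; -0.114 -0.05 0 0 0 0 1; -0.153 -0.0665 0 0 0 0 1; -0.153 -0.0665 0.03 0 0 0 1"}}

```text
clock: 4.0
position: [0.6037, -0.0862, 0.1036]
ee_rot: [0.007, 0.0, 1.0, -0.002]
contact_force: [-0.7, 0.7, -0.9]
width: 0.0308
gripper_force: 29.8
```

Emit:
{"fn": "servo_tool", "kwargs": {"series": "0 0 0.03 0 0 0 1; 0 0 0.055 0 0 0 1; 0 0 0.07 0 0 0 1; 0 0 0.078 0 0 0 1; 0 0 0.08 0 0 0 1"}}

```text
clock: 4.5
position: [0.5934, -0.0823, 0.0197]
ee_rot: [-0.001, -0.0, 1.0, 0.0]
contact_force: [0.3, 0.0, 1.0]
width: 0.0313
gripper_force: 29.8
```

```bash
python3 - <<'E'
from h import *
s=manip.get_state();print(s['position'],s['width'],s['contact_force'])
im=eyes.get_image('wrist');ci=eyes.camera_info('wrist')
for c in ['green']:
  for k in blobs(im,c):
    for z in (.006,.04): p,r=disc(ci,k,z);print(c,z,np.round(p,4),round(r,4))
b=eyes.get_image('scene')[180:300,300:440,::-1]
cv2.imwrite('pics/c4.png',cv2.hconcat([cv2.resize(im[100:400,120:520,::-1],(400,300)),cv2.resize(b,(350,300))]))
E
```

```text
[ 0.59341154 -0.08226127  0.01965359] 0.03126721366263689 [0.30754799 0.02713411 1.03911   ]
green 0.006 [ 0.6179 -0.0833] 0.0239
green 0.04 [ 0.5978 -0.0833] 0.0188
green 0.006 [ 0.5912 -0.0826] 0.0354
green 0.04 [ 0.5768 -0.0828] 0.0277
```

View pics/c4.png

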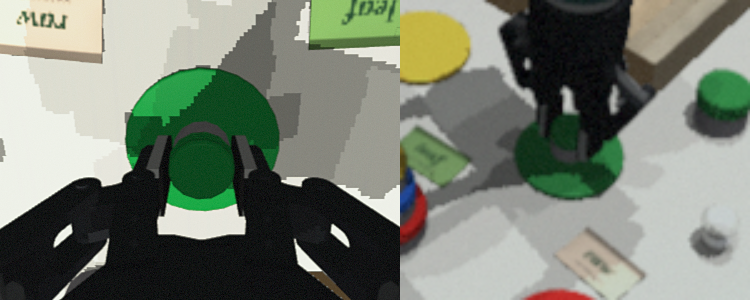

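Emit:
{"fn": "servo_tool", "kwargs": {"series": "0 0 0.002 0 0 0 1; 0 0 0.004 0 0 0 1; 0 0 0.005 0 0 0 1; 0 0 0.006 0 0 0 1; 0 0 0.006 0 0 0 1"}}

```text
clock: 5.1
position: [0.5945, -0.0824, 0.0154]
ee_rot: [0.0, -0.0, 1.0, 0.0]
contact_force: [-0.1, 0.3, -0.7]
width: 0.0309
gripper_force: 29.8
```

Emit:
{"fn": "servo_tool", "kwargs": {"series": "0 0 0.001 0 0 0 1; 0 0 0.002 0 0 0 1; 0 0 0.002 0 0 0 1"}}

```text
clock: 5.4
position: [0.5946, -0.0825, 0.0146]
ee_rot: [0.0, -0.0, 1.0, -0.0]
contact_force: [-2.5, 0.9, 7.2]
width: 0.0312
gripper_force: 30.6
```

Contact felt (7 N). Releasing and looking from above.

Emit:
{"fn": "servo_tool", "kwargs": {"series": "0 0 -0.001 0 0 0 0.8; 0 0 -0.001 0 0 0 0.6; 0 0 -0.001 0 0 0 0.4; 0 0 -0.001 0 0 0 0.3; 0 0 -0.001 0 0 0 0.3"}}

```text
clock: 5.9
position: [0.5944, -0.0824, 0.0141]
ee_rot: [-0.0, -0.0, 1.0, 0.0]
contact_force: [-0.7, -0.2, -0.2]
width: 0.0601
gripper_force: 0.0
```

Emit:
{"fn": "servo_tool", "kwargs": {"series": "0 0 -0.02 0 0 0 0.3; 0 0 -0.06 0 0 0 0.3; 0 0 -0.10 0 0 0 0.3; 0 0 -0.14 0 0 0 0.3; 0 0 -0.14 0 0 0 0.3"}}

```text
clock: 6.4
position: [0.5984, -0.0834, 0.1605]
ee_rot: [0.006, -0.0, 1.0, -0.002]
contact_force: [0.2, 0.4, -0.1]
width: 0.0597
gripper_force: 0.0
```

```bash
python3 - <<'E'
from h import *
s=manip.get_state();print(s['position'],s['width'],s['contact_force'])
sc=eyes.get_image('scene');w=eyes.get_image('wrist')
for n,im in(('scene',sc),('wrist',w)):
    ci=eyes.camera_info(n)
    for c in ('yellow','green'):
        for k in blobs(im,c):
            for z in (.006,.034,.084):
                p,r=disc(ci,k,z)
                if abs(p[0]-.5)<.2 and abs(p[1])<.2:print(n,c,cv2.boundingRect(k),z,np.round(p,4),round(r,4))
cv2.imwrite('pics/c5.png',cv2.hconcat([cv2.resize(w[100:400,120:520,::-1],(400,300)),cv2.resize(sc[200:280,320:414,::-1],(350,300),interpolation=0)]))
E
```

```text
[ 0.59840354 -0.08341808  0.16054862] 0.05973486877922326 [ 0.15619643  0.41659843 -0.05591091]
scene yellow (280, 235, 23, 21) 0.006 [0.483  0.0283] 0.0246
scene yellow (280, 235, 23, 21) 0.034 [0.4678 0.0107] 0.0236
scene yellow (280, 235, 23, 21) 0.084 [ 0.4405 -0.0206] 0.022
scene yellow (289, 185, 39, 29) 0.006 [0.6043 0.093 ] 0.0431
scene yellow (289, 185, 39, 29) 0.034 [0.5846 0.073 ] 0.0415
scene yellow (289, 185, 39, 29) 0.084 [0.5492 0.0373] 0.0386
scene green (261, 234, 10, 9) 0.006 [0.463  0.0808] 0.0104
scene green (261, 234, 10, 9) 0.034 [0.4485 0.0613] 0.01
scene green (261, 234, 10, 9) 0.084 [0.4226 0.0264] 0.0093
scene green (347, 226, 42, 33) 0.006 [ 0.5925 -0.085 ] 0.0361
scene green (347, 226, 42, 33) 0.034 [ 0.5731 -0.0983] 0.0348
scene green (347, 226, 42, 33) 0.084 [ 0.5386 -0.1221] 0.0323
scene green (420, 209, 21, 18) 0.084 [ 0.6654 -0.174 ] 0.0204
wrist yellow (450, 152, 89, 83) 0.006 [0.6068 0.0933] 0.0439
wrist yellow (450, 152, 89, 83) 0.034 [0.599  0.0764] 0.0396
wrist yellow (450, 152, 89, 83) 0.084 [0.585 0.046] 0.0321
wrist yellow (393, 0, 63, 23) 0.006 [0.4349 0.0045] 0.0178
wrist yellow (393, 0, 63, 23) 0.034 [ 0.4436 -0.0039] 0.0161
wrist yellow (393, 0, 63, 23) 0.084 [ 0.4591 -0.019 ] 0.013
wrist green (249, 280, 27, 38) 0.084 [ 0.6765 -0.1339] 0.0143
wrist green (280, 139, 86, 85) 0.006 [ 0.5945 -0.0819] 0.0431
wrist green (280, 139, 86, 85) 0.034 [ 0.5879 -0.0821] 0.0389
wrist green (280, 139, 86, 85) 0.084 [ 0.576  -0.0823] 0.0315
wrist green (490, 16, 31, 31) 0.006 [0.4574 0.0787] 0.0121
wrist green (490, 16, 31, 31) 0.034 [0.464  0.0632] 0.0109
wrist green (490, 16, 31, 31) 0.084 [0.4756 0.0353] 0.0088
```

View pics/c5.png

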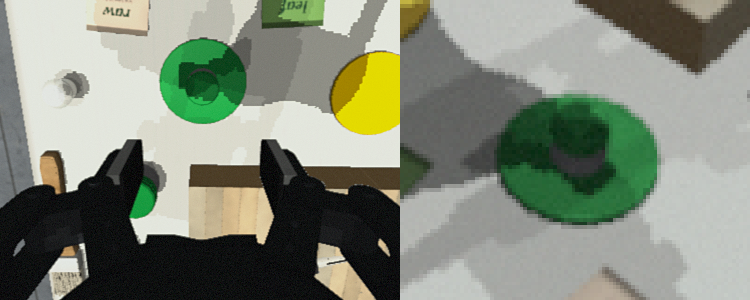

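Green tin sits in the middle (coaster centre (203,81), lid (203,88) in the left crop, which is the expected parallax). Back to the yellow tin.

Emit:
{"fn": "servo_tool", "kwargs": {"series": "0.038 0.016 0 0 0 0 0.2; 0.076 0.033 0 0 0 0 0.2; 0.114 0.05 0 0 0 0 0.2; 0.152 0.0665 0 0 0 0 0.2; 0.152 0.0665 0 0 0 0 0.2"}}

```text
clock: 7.0
position: [0.4343, -0.0134, 0.1517]
ee_rot: [-0.006, -0.001, 1.0, 0.001]
contact_force: [0.2, -0.3, -0.3]
width: 0.0686
gripper_force: 0.0
```

Emit:
{"fn": "servo_tool", "kwargs": {"series": "0 0 0 0 0 0 0.2; 0 0 0.03 0 0 0 0.2; 0 0 0.06 0 0 0 0.2; 0 0 0.06 0 0 0 0.2; 0 0 0.06 0 0 0 0.2"}}

```text
clock: 7.5
position: [0.443, -0.0163, 0.0938]
ee_rot: [-0.001, 0.0, 1.0, 0.0]
contact_force: [0.5, -0.4, 0.1]
width: 0.0684
gripper_force: 0.0
```

```bash
python3 - <<'E'
from h import *
for i in range(3):
    im=eyes.get_image('wrist');ci=eyes.camera_info('wrist')
s=manip.get_state();print(s['position'],s['width'],s['contact_force'])
for c in HUE:
  for k in blobs(im,c):
    for z in (.084,.056): p,r=disc(ci,k,z);print(c,z,cv2.boundingRect(k),np.round(p,4),round(r,4))
E
```

```text
[ 0.44402769 -0.01643131  0.09533559] 0.06806850807589203 [ 1.09801306  0.34676339 -0.87168929]
red 0.084 (278, 167, 89, 57) [ 0.4274 -0.0168] 0.0228
red 0.056 (278, 167, 89, 57) [ 0.4371 -0.0167] 0.027
red 0.084 (63, 159, 111, 102) [ 0.4277 -0.1285] 0.0294
red 0.056 (63, 159, 111, 102) [ 0.4374 -0.1488] 0.0348
yellow 0.084 (444, 347, 38, 47) [0.536 0.073] 0.0145
yellow 0.056 (444, 347, 38, 47) [0.5655 0.0895] 0.0172
yellow 0.084 (286, 204, 75, 74) [ 0.4454 -0.0164] 0.0218
yellow 0.056 (286, 204, 75, 74) [ 0.4583 -0.0162] 0.0258
green 0.084 (239, 313, 55, 30) [ 0.5023 -0.0526] 0.0123
green 0.056 (239, 313, 55, 30) [ 0.5256 -0.0591] 0.0145
green 0.084 (420, 211, 30, 28) [0.4349 0.0459] 0.0078
green 0.056 (420, 211, 30, 28) [0.4459 0.0574] 0.0093
blue 0.084 (282, 181, 82, 55) [ 0.4332 -0.0167] 0.0205
blue 0.056 (282, 181, 82, 55) [ 0.4438 -0.0166] 0.0243
blue 0.084 (515, 129, 116, 107) [0.4122 0.1168] 0.0295
blue 0.056 (515, 129, 116, 107) [0.4191 0.1413] 0.0349
```

Emit:
{"fn": "servo_tool", "kwargs": {"series": "-0.001 0 0.015 0 0 0 0.2; -0.001 0 0.026 0 0 0 0.2; -0.001 0 0.031 0 0 0 0.2; -0.001 0 0.031 0 0 0 0.2; -0.001 0 0.031 0 0 0 0.5"}}

```text
clock: 8.15
position: [0.4441, -0.0161, 0.064]
ee_rot: [0.001, -0.0, 1.0, -0.0]
contact_force: [-0.2, 0.4, 0.3]
width: 0.0554
gripper_force: 0.0
```

Emit:
{"fn": "servo_tool", "kwargs": {"series": "0 0 0 0 0 0 0.6; 0 0 0 0 0 0 0.8; 0 0 0 0 0 0 1; 0 0 0 0 0 0 1; 0 0 0 0 0 0 1"}}

```text
clock: 8.65
position: [0.4442, -0.016, 0.0642]
ee_rot: [0.001, -0.0, 1.0, -0.0]
contact_force: [-1.0, 0.4, 6.4]
width: 0.0428
gripper_force: 30.3
```

Emit:
{"fn": "servo_tool", "kwargs": {"series": "0 0 -0.005 0 0 0 1; 0 0 -0.015 0 0 0 1; 0 0 -0.03 0 0 0 1; 0 0 -0.06 0 0 0 1; 0 0 -0.06 0 0 0 1"}}

```text
clock: 9.15
position: [0.4463, -0.0166, 0.1268]
ee_rot: [0.004, -0.0, 1.0, -0.001]
contact_force: [0.7, -0.3, 0.0]
width: 0.043
gripper_force: 30.8
```

```bash
python3 - <<'E'
from h import *
for i in range(2):
    im=eyes.get_image('wrist');ci=eyes.camera_info('wrist')
sc=eyes.get_image('scene')
s=manip.get_state();print(s['position'],s['width'],s['contact_force'])
for c in ('blue','yellow'):
  for k in blobs(im,c):
    for z in (.056,s['position'][2]+.02): p,r=disc(ci,k,z);print(c,round(z,3),cv2.boundingRect(k),np.round(p,4),round(r,4))
cv2.imwrite('pics/c6.png',cv2.hconcat([cv2.resize(im[100:400,120:520,::-1],(400,300)),cv2.resize(sc[150:350,190:430,::-1],(360,300))]))
E
```

```text
[ 0.44299336 -0.01594443  0.1231704 ] 0.0429139681636594 [-0.54541891 -0.33935602 -1.1566407 ]
blue 0.056 (287, 170, 72, 56) [ 0.4381 -0.0161] 0.0229
blue 0.143 (287, 170, 72, 56) [ 0.4117 -0.0165] 0.0134
blue 0.056 (495, 125, 103, 97) [0.4189 0.1458] 0.0356
blue 0.143 (495, 125, 103, 97) [0.4005 0.0783] 0.0208
yellow 0.056 (423, 339, 27, 33) [0.5797 0.0808] 0.014
yellow 0.143 (423, 339, 27, 33) [0.4946 0.0402] 0.0082
yellow 0.056 (276, 222, 92, 89) [ 0.4945 -0.017 ] 0.0377
yellow 0.143 (276, 222, 92, 89) [ 0.4447 -0.017 ] 0.0221
```

View pics/c6.png

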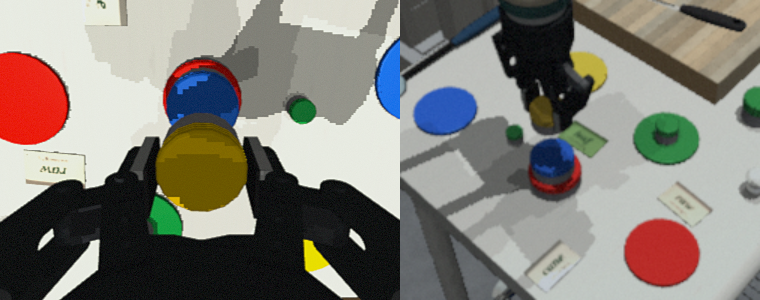

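Yellow is held, blue and red undisturbed, green stands in its coaster. On to the yellow coaster.

Emit:
{"fn": "servo_tool", "kwargs": {"series": "-0.033 0.022 0 0 0 0 1; -0.066 0.044 0 0 0 0 1; -0.1 0.066 0 0 0 0 1; -0.133 0.088 0 0 0 0 1; -0.163 0.11 0 0 0 0 1"}}

```text
clock: 9.8
position: [0.6069, 0.0949, 0.1215]
ee_rot: [-0.001, -0.0, 1.0, -0.0]
contact_force: [-0.1, 0.0, -1.8]
width: 0.0431
gripper_force: 30.9
```

Emit:
{"fn": "servo_tool", "kwargs": {"series": "0 0 0 0 0 0 1; 0 0 0.03 0 0 0 1; 0 0 0.06 0 0 0 1; 0 0 0.09 0 0 0 1; 0 0 0.1 0 0 0 1"}}

```text
clock: 10.3
position: [0.6022, 0.0935, 0.0191]
ee_rot: [-0.005, -0.0, 1.0, -0.0]
contact_force: [-0.3, -0.1, -0.0]
width: 0.0429
gripper_force: 30.9
```

Emit:
{"fn": "servo_tool", "kwargs": {"series": "0 0 0 0 0 0 1; 0 0 0.003 0 0 0 1; 0 0 0.006 0 0 0 1; 0 0 0.008 0 0 0 1; 0 0 0.008 0 0 0 1"}}

```text
clock: 10.8
position: [0.6067, 0.0941, 0.0159]
ee_rot: [0.0, -0.0, 1.0, 0.0]
contact_force: [0.9, 0.1, -0.8]
width: 0.0433
gripper_force: 30.9
```

Emit:
{"fn": "servo_tool", "kwargs": {"series": "0 0 0.001 0 0 0 1; 0 0 0.0025 0 0 0 1; 0 0 0.0025 0 0 0 1"}}

```text
clock: 11.1
position: [0.6068, 0.0941, 0.0143]
ee_rot: [0.001, -0.0, 1.0, 0.0]
contact_force: [-2.9, -0.4, 5.5]
width: 0.0431
gripper_force: 31.5
```

```bash
python3 - <<'E'
from h import *
im=eyes.get_image('wrist');ci=eyes.camera_info('wrist')
s=manip.get_state();print(s['position'],s['width'],s['contact_force'])
cv2.imwrite('pics/c7.png',cv2.hconcat([im[100:400,120:520,::-1],eyes.get_image('scene')[50:350,190:540,::-1]]))
E
```

```text
[0.60683892 0.09410122 0.01426028] 0.04285196752411834 [-1.54332902 -0.54298055  6.55971715]
```

View pics/c7.png

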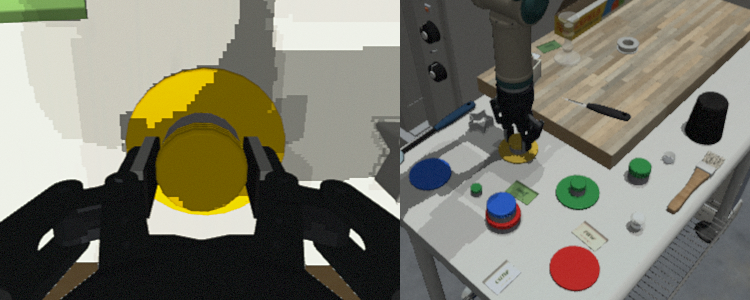

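Yellow is in contact and centred on its coaster. Releasing.

Emit:
{"fn": "servo_tool", "kwargs": {"series": "0 0 -0.001 0 0 0 0.6; 0 0 -0.001 0 0 0 0.4; 0 0 -0.001 0 0 0 0.2; 0 0 -0.001 0 0 0 0.2; 0 0 -0.001 0 0 0 0.2"}}

```text
clock: 11.7
position: [0.6064, 0.094, 0.0136]
ee_rot: [-0.0, -0.0, 1.0, 0.0]
contact_force: [-0.6, -0.6, -0.1]
width: 0.0683
gripper_force: 0.0
```

Emit:
{"fn": "servo_tool", "kwargs": {"series": "0 0 -0.02 0 0 0 0.2; 0 0 -0.05 0 0 0 0.2; 0 0 -0.09 0 0 0 0.1; 0 0 -0.13 0 0 0 0.1; 0 0 -0.13 0 0 0 0.1"}}

```text
clock: 12.2
position: [0.6105, 0.0943, 0.1501]
ee_rot: [0.006, -0.0, 1.0, 0.0]
contact_force: [1.4, 1.1, -0.0]
width: 0.0766
gripper_force: 0.0
```

Emit:
{"fn": "servo_tool", "kwargs": {"series": "0.033 -0.022 0 0 0 0 0.1; 0.066 -0.044 0 0 0 0 0.1; 0.1 -0.066 0 0 0 0 0.1; 0.133 -0.088 0 0 0 0 0.1; 0.163 -0.11 0 0 0 0 0.1"}}

```text
clock: 12.7
position: [0.4411, -0.0165, 0.1429]
ee_rot: [-0.001, -0.0, 1.0, 0.0]
contact_force: [1.0, -0.9, 0.1]
width: 0.0772
gripper_force: 0.0
```

Emit:
{"fn": "servo_tool", "kwargs": {"series": "0 0 0.02 0 0 0 0.1; 0 0 0.05 0 0 0 0.1; 0 0 0.07 0 0 0 0.1; 0 0 0.07 0 0 0 0.1; 0 0 0.07 0 0 0 0.1"}}

```text
clock: 13.2
position: [0.4432, -0.016, 0.0736]
ee_rot: [-0.001, -0.0, 1.0, 0.0]
contact_force: [0.7, -0.1, 1.5]
width: 0.0768
gripper_force: 0.0
```

```bash
python3 - <<'E'
from h import *
for i in range(3):
    im=eyes.get_image('wrist');ci=eyes.camera_info('wrist')
s=manip.get_state();print(s['position'],s['width'],s['contact_force'])
for c,z in (('blue',.056),('red',.028),('yellow',.034)):
  for k in blobs(im,c): p,r=disc(ci,k,z);print(c,z,cv2.boundingRect(k),np.round(p,4),round(r,4))
sc=eyes.get_image('scene')
cv2.imwrite('pics/c8.png',cv2.hconcat([im[100:400,120:520,::-1],cv2.resize(sc[165:285,230:370,::-1],(350,300))]))
E
```

```text
[ 0.44445546 -0.01611835  0.07471901] 0.07671592986480763 [ 0.2110767   0.29600328 -0.16540437]
blue 0.056 (277, 188, 91, 90) [ 0.4448 -0.0165] 0.0274
blue 0.056 (532, 130, 108, 117) [0.4183 0.1334] 0.0256
red 0.028 (274, 172, 96, 60) [ 0.4465 -0.0166] 0.031
red 0.028 (39, 163, 122, 110) [ 0.4464 -0.1673] 0.0399
yellow 0.034 (456, 353, 38, 47) [0.575 0.104] 0.0181
```

View pics/c8.png

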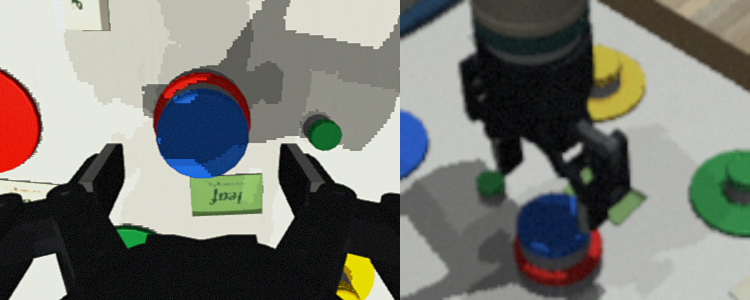

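Yellow stands on its coaster; blue is centred between the open fingers (crop (203,135)). Grasping blue.

Emit:
{"fn": "servo_tool", "kwargs": {"series": "-0.001 0 0.02 0 0 0 0.1; -0.001 0 0.033 0 0 0 0.1; -0.001 0 0.038 0 0 0 0.1; -0.001 0 0.038 0 0 0 0.1; -0.001 0 0.038 0 0 0 0.3", "squeeze": 35}}

```text
clock: 13.9
position: [0.4451, -0.0161, 0.0364]
ee_rot: [0.001, -0.0, 1.0, -0.0]
contact_force: [0.2, 0.7, -0.1]
width: 0.0639
gripper_force: 0.0
```

Emit:
{"fn": "servo_tool", "kwargs": {"series": "0 0 0 0 0 0 0.5; 0 0 0 0 0 0 0.7; 0 0 0 0 0 0 1; 0 0 0 0 0 0 1; 0 0 0 0 0 0 1"}}

```text
clock: 14.4
position: [0.4452, -0.0161, 0.0369]
ee_rot: [0.001, -0.0, 1.0, -0.0]
contact_force: [-0.2, 0.9, 6.9]
width: 0.055
gripper_force: 36.8
```

Emit:
{"fn": "servo_tool", "kwargs": {"series": "0 0 -0.005 0 0 0 1; 0 0 -0.015 0 0 0 1; 0 0 -0.03 0 0 0 1; 0 0 -0.06 0 0 0 1; 0 0 -0.06 0 0 0 1"}}

```text
clock: 14.9
position: [0.4474, -0.0165, 0.0994]
ee_rot: [0.004, -0.0, 1.0, -0.001]
contact_force: [0.9, 0.1, -0.0]
width: 0.0549
gripper_force: 37.2
```

```bash
python3 - <<'E'
from h import *
for i in range(3):
    im=eyes.get_image('wrist');ci=eyes.camera_info('wrist')
s=manip.get_state();print(s['position'],s['width'],s['contact_force'])
for c,z in (('blue',s['position'][2]+.0215),('blue',.006),('red',.028)):
  for k in blobs(im,c): p,r=disc(ci,k,z);print(c,z,cv2.boundingRect(k),np.round(p,4),round(r,4))
E
```

```text
[ 0.44406824 -0.01594869  0.09579285] 0.0542809598205407 [ 0.15556716  0.23404086 -1.06166874]
blue 0.1172928503985225 (263, 206, 117, 112) [ 0.4418 -0.0168] 0.027
blue 0.1172928503985225 (514, 128, 95, 106) [0.4038 0.0843] 0.0187
blue 0.006 (263, 206, 117, 112) [ 0.5033 -0.0168] 0.0519
blue 0.006 (514, 128, 95, 106) [0.4303 0.1775] 0.0359
red 0.028 (278, 166, 88, 54) [ 0.4391 -0.0162] 0.0262
red 0.028 (63, 158, 111, 102) [ 0.4458 -0.1682] 0.04
```

Emit:
{"fn": "servo_tool", "kwargs": {"series": "0.003 0.04 0 0 0 0 1; 0.006 0.08 0 0 0 0 1; 0.009 0.12 0 0 0 0 1; 0.012 0.16 0 0 0 0 1; 0.0145 0.201 0 0 0 0 1"}}

```text
clock: 15.55
position: [0.4285, 0.1861, 0.0946]
ee_rot: [-0.001, -0.0, 1.0, -0.0]
contact_force: [0.1, 0.4, -0.8]
width: 0.0551
gripper_force: 37.3
```

Emit:
{"fn": "servo_tool", "kwargs": {"series": "0 0 0 0 0 0 1; 0 0 0.03 0 0 0 1; 0 0 0.055 0 0 0 1; 0 0 0.065 0 0 0 1; 0 0 0.065 0 0 0 1"}}

```text
clock: 16.05
position: [0.4282, 0.1839, 0.0291]
ee_rot: [-0.002, 0.0, 1.0, -0.001]
contact_force: [-0.8, 0.5, -0.3]
width: 0.0544
gripper_force: 37.4
```

```bash
python3 - <<'E'
from h import *
for i in range(2):
    im=eyes.get_image('wrist');ci=eyes.camera_info('wrist')
s=manip.get_state();print(s['position'],s['width'],s['contact_force'])
cv2.imwrite('pics/c9.png',cv2.hconcat([im[100:400,120:520,::-1],cv2.resize(eyes.get_image('scene')[165:285,150:290,::-1],(350,300))]))
E
```

```text
[0.43030916 0.18459708 0.03099289] 0.05425227401038354 [0.43531867 0.45654988 0.17407964]
```

View pics/c9.png

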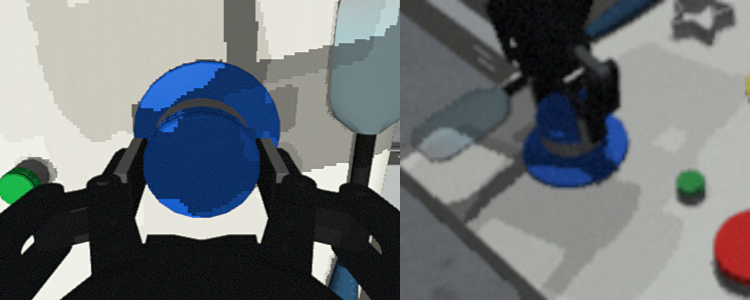

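The blue coaster centre shows about 5 px (3 mm) to the right of the tool line (207 against 202), so I shift by 2.5 mm and lower.

Emit:
{"fn": "servo_tool", "kwargs": {"series": "0 0.0025 0.005 0 0 0 1; 0 0.0025 0.011 0 0 0 1; 0 0.0025 0.0155 0 0 0 1; 0 0.0025 0.016 0 0 0 1; 0 0.0025 0.016 0 0 0 1"}}

```text
clock: 16.7
position: [0.43, 0.1876, 0.0149]
ee_rot: [0.0, -0.0, 1.0, 0.0]
contact_force: [-0.1, 0.5, 1.4]
width: 0.055
gripper_force: 37.8
```

Emit:
{"fn": "servo_tool", "kwargs": {"series": "0 0 0.001 0 0 0 1; 0 0 0.0017 0 0 0 1; 0 0 0.0017 0 0 0 1"}}

```text
clock: 17.0
position: [0.43, 0.1876, 0.0148]
ee_rot: [0.0, -0.0, 1.0, 0.0]
contact_force: [-4.4, -0.7, 17.4]
width: 0.0545
gripper_force: 39.2
```

Emit:
{"fn": "servo_tool", "kwargs": {"series": "0 0 -0.001 0 0 0 1; 0 0 -0.0015 0 0 0 0.3; 0 0 -0.0015 0 0 0 0.15; 0 0 -0.0015 0 0 0 0.15; 0 0 -0.0015 0 0 0 0.15"}}

```text
clock: 17.5
position: [0.4298, 0.1875, 0.0143]
ee_rot: [-0.0, -0.0, 1.0, -0.0]
contact_force: [0.5, 0.2, 0.2]
width: 0.0724
gripper_force: 0.0
```

Emit:
{"fn": "servo_tool", "kwargs": {"series": "0 0 -0.02 0 0 0 0.15; 0 0 -0.05 0 0 0 0.15; 0 0 -0.09 0 0 0 0.15; 0 0 -0.13 0 0 0 0.05; 0 0 -0.13 0 0 0 0.0"}}

```text
clock: 18.0
position: [0.4337, 0.1886, 0.1495]
ee_rot: [0.006, -0.0, 1.0, 0.002]
contact_force: [0.8, -0.2, -0.7]
width: 0.0853
gripper_force: 0.0
```

Emit:
{"fn": "servo_tool", "kwargs": {"series": "0 0 -0.02 0 0 0 0; 0 0 -0.03 0 0 0 0; 0 0 -0.03 0 0 0 0; 0 0 -0.03 0 0 0 0"}}

```text
clock: 18.4
position: [0.4295, 0.1874, 0.1738]
ee_rot: [-0.001, -0.0, 1.0, -0.0]
contact_force: [-0.8, -0.4, -0.2]
width: 0.085
gripper_force: 0.0
```

```bash
python3 - <<'E'
from h import *
im=eyes.get_image('wrist');ci=eyes.camera_info('wrist')
s=manip.get_state();print(s['position'],s['width'],s['contact_force'])
for c,z in (('blue',.006),('red',.028),('red',.006)):
  for k in blobs(im,c): p,r=disc(ci,k,z);print(c,z,cv2.boundingRect(k),np.round(p,4),round(r,4))
sc=eyes.get_image('scene');ci=eyes.camera_info('scene')
for k in blobs(sc,'red'): p,r=disc(ci,k,.028);print('scene',cv2.boundingRect(k),np.round(p,4),round(r,4))
cv2.imwrite('pics/c10.png',cv2.hconcat([im[50:350,120:520,::-1],cv2.resize(sc[190:280,190:320,::-1],(390,300))]))
E
```

```text
[0.42925275 0.18729843 0.17352308] 0.08562331173291614 [ 0.06629462  0.44809771 -1.13872566]
blue 0.006 (281, 140, 82, 80) [0.4282 0.1884] 0.0407
red 0.028 (0, 170, 28, 69) [ 0.4519 -0.1368] 0.026
red 0.028 (90, 168, 71, 65) [ 0.4463 -0.0124] 0.0344
red 0.006 (0, 170, 28, 69) [ 0.4589 -0.1614] 0.0279
red 0.006 (90, 168, 71, 65) [ 0.4529 -0.0275] 0.037
scene (340, 296, 49, 45) [ 0.4394 -0.1948] 0.0422
scene (276, 249, 35, 30) [ 0.4416 -0.0202] 0.0339
```

View pics/c10.png

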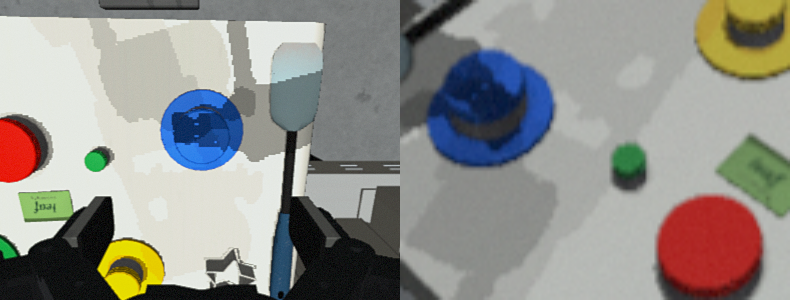

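Blue is centred (coaster (202,130), lid (201,134)). Now the red tin.

Emit:
{"fn": "servo_tool", "kwargs": {"series": "-0.003 -0.041 0 0 0 0 0; -0.006 -0.082 0 0 0 0 0; -0.009 -0.122 0 0 0 0 0; -0.012 -0.163 0 0 0 0 0; -0.0145 -0.2035 0 0 0 0 0"}}

```text
clock: 19.0
position: [0.4439, -0.0175, 0.1737]
ee_rot: [-0.001, -0.0, 1.0, 0.0]
contact_force: [1.8, 0.4, 0.3]
width: 0.0851
gripper_force: 0.0
```

Emit:
{"fn": "servo_tool", "kwargs": {"series": "0 0 0.03 0 0 0 0; 0 0 0.07 0 0 0 0; 0 0 0.1 0 0 0 0; 0 0 0.11 0 0 0 0; 0 0 0.11 0 0 0 0"}}

```text
clock: 19.5
position: [0.4431, -0.0157, 0.0631]
ee_rot: [-0.002, -0.0, 1.0, 0.0]
contact_force: [-0.3, -0.3, 0.6]
width: 0.0853
gripper_force: 0.0
```

```bash
python3 - <<'E'
from h import *
for i in range(3): im=eyes.get_image('wrist');ci=eyes.camera_info('wrist')
s=manip.get_state();print(s['position'],s['width'],s['contact_force'])
for c,z in (('red',.028),('red',.006),('green',.02)):
  for k in blobs(im,c): p,r=disc(ci,k,z);print(c,z,cv2.boundingRect(k),np.round(p,4),round(r,4))
cv2.imwrite('pics/c11.png',im[50:400,120:520,::-1])
E
```

```text
[ 0.44576153 -0.01610141  0.06569617] 0.08541284797475511 [0.57882896 0.10435167 0.04034482]
red 0.028 (271, 174, 102, 99) [ 0.4474 -0.0168] 0.0334
red 0.028 (27, 164, 127, 115) [ 0.4466 -0.1668] 0.0398
red 0.006 (271, 174, 102, 99) [ 0.4561 -0.0168] 0.0375
red 0.006 (27, 164, 127, 115) [ 0.4552 -0.1851] 0.0447
green 0.02 (231, 335, 35, 17) [ 0.5462 -0.0736] 0.0092
green 0.02 (433, 223, 35, 32) [0.4607 0.0722] 0.0111
```

View pics/c11.png

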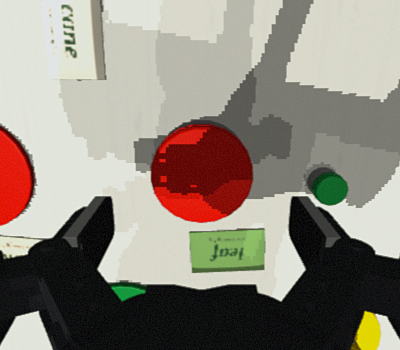

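Emit:
{"fn": "servo_tool", "kwargs": {"series": "-0.0015 0 0.03 0 0 0 0; -0.0015 0 0.05 0 0 0 0; -0.0015 0 0.058 0 0 0 0; -0.0015 0 0.058 0 0 0 0; -0.0015 0 0.058 0 0 0 0.2", "squeeze": 40}}

```text
clock: 20.15
position: [0.447, -0.0161, 0.0076]
ee_rot: [0.001, -0.0, 1.0, -0.0]
contact_force: [0.8, 0.9, 0.1]
width: 0.0732
gripper_force: 0.0
```

Emit:
{"fn": "servo_tool", "kwargs": {"series": "0 0 0 0 0 0 0.3; 0 0 0 0 0 0 0.6; 0 0 0 0 0 0 1; 0 0 0 0 0 0 1; 0 0 0 0 0 0 1"}}

```text
clock: 20.65
position: [0.4471, -0.0161, 0.0082]
ee_rot: [0.002, -0.0, 1.0, -0.0]
contact_force: [-1.2, 1.1, 6.3]
width: 0.0661
gripper_force: 43.5
```

Emit:
{"fn": "servo_tool", "kwargs": {"series": "0 0 -0.005 0 0 0 1; 0 0 -0.015 0 0 0 1; 0 0 -0.03 0 0 0 1; 0 0 -0.05 0 0 0 1; 0 0 -0.05 0 0 0 1"}}

```text
clock: 21.15
position: [0.4483, -0.0164, 0.0593]
ee_rot: [0.003, -0.0, 1.0, -0.001]
contact_force: [0.2, -0.4, -1.1]
width: 0.0663
gripper_force: 45.0
```

```bash
python3 - <<'E'
from h import *
for i in range(3): im=eyes.get_image('wrist');ci=eyes.camera_info('wrist')
s=manip.get_state();print(s['position'],s['width'],s['contact_force'])
for c,z in (('red',.078),('red',.006)):
  for k in blobs(im,c): p,r=disc(ci,k,z);print(c,z,cv2.boundingRect(k),np.round(p,4),round(r,4))
E
```

```text
[ 0.44565101 -0.01596517  0.05651262] 0.06613082096466419 [ 0.15077624  0.08820809 -2.56266981]
red 0.078 (250, 194, 143, 135) [ 0.4438 -0.0169] 0.033
red 0.078 (15, 164, 133, 119) [ 0.4247 -0.1215] 0.0278
red 0.006 (250, 194, 143, 135) [ 0.4838 -0.0168] 0.0526
red 0.006 (15, 164, 133, 119) [ 0.4534 -0.1838] 0.0444
```

Emit:
{"fn": "servo_tool", "kwargs": {"series": "-0.0015 -0.034 0 0 0 0 1; -0.003 -0.068 0 0 0 0 1; -0.0045 -0.102 0 0 0 0 1; -0.006 -0.136 0 0 0 0 1; -0.0075 -0.169 0 0 0 0 1"}}

```text
clock: 21.8
position: [0.4527, -0.186, 0.0554]
ee_rot: [-0.001, -0.0, 1.0, 0.001]
contact_force: [0.3, 0.8, -1.0]
width: 0.0661
gripper_force: 45.1
```

Emit:
{"fn": "servo_tool", "kwargs": {"series": "0 0 0 0 0 0 1; 0 0 0.02 0 0 0 1; 0 0 0.03 0 0 0 1; 0 0 0.03 0 0 0 1; 0 0 0.03 0 0 0 1"}}

```text
clock: 22.3
position: [0.4531, -0.1842, 0.0262]
ee_rot: [-0.001, -0.001, 1.0, 0.0]
contact_force: [-0.1, 0.1, -1.4]
width: 0.0662
gripper_force: 45.3
```

```bash
python3 - <<'E'
from h import *
for i in range(2): im=eyes.get_image('wrist');ci=eyes.camera_info('wrist')
s=manip.get_state();print(s['position'],s['width'],s['contact_force'])
cv2.imwrite('pics/c12.png',cv2.hconcat([im[100:400,120:520,::-1],cv2.resize(eyes.get_image('scene')[260:360,300:430,::-1],(390,300))]))
E
```

```text
[ 0.45389647 -0.18473471  0.02695456] 0.06675778526562264 [-0.41632164  0.76137924 -0.2170112 ]
```

View pics/c12.png

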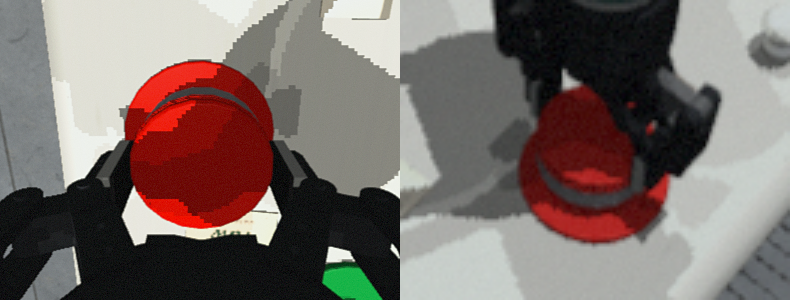

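Coaster spans 125–272, so its centre is 198.5, about 2 mm left of the tool line. I shift −2 mm and lower.

Emit:
{"fn": "servo_tool", "kwargs": {"series": "0 -0.002 0.005 0 0 0 1; 0 -0.002 0.01 0 0 0 1; 0 -0.002 0.012 0 0 0 1; 0 -0.002 0.012 0 0 0 1; 0 -0.002 0.012 0 0 0 1"}}

```text
clock: 22.95
position: [0.4535, -0.187, 0.0144]
ee_rot: [-0.0, -0.0, 1.0, 0.0]
contact_force: [-0.1, -0.5, -0.9]
width: 0.0665
gripper_force: 45.2
```

Emit:
{"fn": "servo_tool", "kwargs": {"series": "0 0 0.001 0 0 0 1; 0 0 0.0015 0 0 0 1; 0 0 0.0015 0 0 0 1"}}

```text
clock: 23.25
position: [0.4535, -0.187, 0.0142]
ee_rot: [0.0, -0.0, 1.0, -0.0]
contact_force: [-2.3, 1.6, 10.4]
width: 0.0662
gripper_force: 46.4
```

Emit:
{"fn": "servo_tool", "kwargs": {"series": "0 0 -0.0005 0 0 0 0.8; 0 0 -0.001 0 0 0 0.2; 0 0 -0.001 0 0 0 0; 0 0 -0.001 0 0 0 0; 0 0 -0.001 0 0 0 0"}}

```text
clock: 23.75
position: [0.4535, -0.187, 0.0139]
ee_rot: [-0.0, -0.0, 1.0, 0.0]
contact_force: [-0.1, -0.6, -0.4]
width: 0.085
gripper_force: 0.0
```

Emit:
{"fn": "servo_tool", "kwargs": {"series": "0 0 -0.02 0 0 0 0; 0 0 -0.05 0 0 0 0; 0 0 -0.09 0 0 0 0; 0 0 -0.13 0 0 0 0; 0 0 -0.13 0 0 0 0"}}

```text
clock: 24.25
position: [0.457, -0.189, 0.1492]
ee_rot: [0.005, -0.0, 1.0, -0.003]
contact_force: [0.5, -0.6, -0.4]
width: 0.0853
gripper_force: 0.0
```

Emit:
{"fn": "servo_tool", "kwargs": {"series": "0.04 0.03 -0.03 0 0 0 0; 0.07 0.06 -0.06 0 0 0 0; 0.07 0.09 -0.06 0 0 0 0; 0.07 0.12 -0.06 0 0 0 0; 0.07 0.12 -0.06 0 0 0 0"}}

```text
clock: 24.75
position: [0.3821, -0.0641, 0.2037]
ee_rot: [-0.0, -0.002, 1.0, 0.001]
contact_force: [0.4, -0.1, -0.1]
width: 0.0856
gripper_force: 0.0
```

```bash
python3 - <<'E'
from h import *
for i in range(3): im=eyes.get_image('wrist');ci=eyes.camera_info('wrist')
s=manip.get_state();print(s['position'],s['width'],s['contact_force'])
sc=eyes.get_image('scene')
cv2.imwrite('pics/c13.png',cv2.hconcat([im[100:350,60:580,::-1][:, :400],cv2.resize(sc[160:350,190:460,::-1],(355,250))]))
E
```

```text
[ 0.38344284 -0.06734149  0.20360524] 0.08534781726452163 [-0.19670722  0.56102582 -0.51558009]
```

View pics/c13.png

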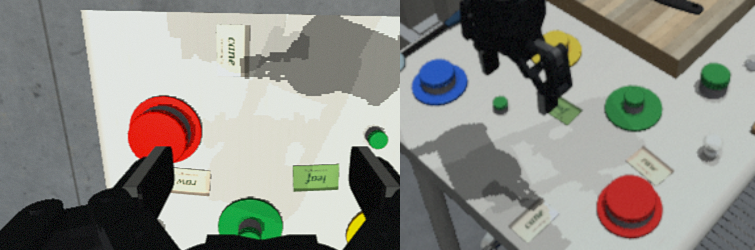

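All four tins stand upright and centred on their coasters, with the gripper clear of them. In the right crop they are at blue (438,75), yellow (555,45), green (634,100) and red (629,200).

```bash
python3 -c "
from rig import manip
print(manip.sign_off())"
```

```text
the job is handed in; nothing more can be done
None
```

The job is handed in at about 25 s of the 99 s limit: all four tins are released and, by the camera views, upright and centred on their matching coasters; the sign-off gave no verdict.

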